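# Seat the crooked vial tray on its locating pin

### The job

One of the two vial trays was set down carelessly: it is perched on the locating pin of its station and lies at a slant. Nudge that tray along until its middle hole drops over the pin and it lies flat on the station, roughly square to it, and leave the other tray, which is already seated, alone.

Things in the scene. Friction and masses are not known exactly. Their poses are not given: they have to be found in the camera images.
- tray_centre (a point): Slanting tray: aluminium plate 110 x 80 x 10 mm (x, y, z), 32 mm hole through its middle, vials fixed in it standing up 32 mm (none within 12 mm of the ends), up to 0.45 kg. Point: hole centre, 5 mm above the underside; z is the plate's normal. Hole starts 28-44 mm from the pin along the station's +x; the +x end is down on the station, the other end up, leaning on the pin. Slides if pushed.
- station_pin (a point): That tray's station, fixed: grey plate 250 x 130 mm (x, y) with dark top 12 mm above the table. In its middle a steel pin, 12 mm thick, 16 mm high, round-topped, hidden under the tray at first. Point: foot of the pin on its axis, level with the station's top. x runs away from the robot within 23 degrees; z up. A loose vial stands on the robot-side end.
- tray_b_centre (a point): The other tray, same plate, hole and vials, already flat on a second, identical station beside the first (either may be on the left), its pin showing in the hole. Point: centre of the hole, half-way through the plate; axes as for the first tray. Leave it there.

How it is judged:
By the outcome, as a careful person would: the job done as asked, in the order asked, and still so for the second after the job is handed in, with the robot touching nothing.
It also fails if it takes over 32 s, if anything falls off the work surface, if the arm or the gripper's body presses on something with over 40 N, if the wrist force passes 120 N, or if a joint passes its speed limit or range.

### The arm

A 6-joint arm with a two-finger parallel gripper is mounted at the origin on the work surface. World frame = base frame: x ahead of the robot, y to its left, z up, the work surface at z = 0. Lengths are in m, angles in degrees, forces in N, time in s.
With the tool pointing down it reaches from about 0.375 to 0.9 m from the base axis. Payload 3.1 kg.
Tool frame: the origin (TCP) lies at the very end of the fingers, on their centre line; the grasp point (between the pads) lies 19 mm behind it (bot.tcp_to_grasp is the distance from the TCP to the grasp point, in m); z points along the fingers, y is the direction in which the jaws open and shut (so a half turn about z gives the same grasp; the last joint's range is limited). The gripper opens to 87 mm and grips with 3 to 60 N. Pads are 19 mm wide; open, the fingers measure 117 mm over their backs; the gripper's body (75 mm by 190 mm) begins 51 mm behind the grasp point.
Start: joints at [-83.337, 30.224, 82.088, -0, 67.689, -10.227], TCP at [0.182, -0.598, 0.223] pointing down, gripper open.
Joint ranges: [-176.69, 176.69], [-43.24, 126.21], [12.49, 139.97], [-82, 262], [0, 151.66], [-163.58, 163.58]. Speed limits (degrees/s): [159.86, 159.86, 180, 180, 180, 180].

### API

Orientations are given as a 3x3 rotation matrix whose columns are the frame's x, y, z axes.
In Python, from rig import telemetry, eyes, order, bot gives the robot as it stands. The module is installed in compiled form; this text tells all that it offers.
- The arm moves only by the tool servo_tool, never from a script. Its argument "targets" is a list of rows, each a list of 2 entries, a list of its own where there are three numbers: the shift along the tool's x, y, z in m, then the turn, a rotation vector about the tool's x, y, z in rad. In form: [[[tx, ty, tz], [wx, wy, wz]], ...]. A call has 1 to 12 rows; each row is the pose to reach, as a shift and turn from the pose commanded when the call began, along the tool's axes at that moment; what a row does not reach only later rows make up. A row lasts 1/8 s, in which the tool goes at most 62.5 mm and 10.7 degrees, less where a joint would pass 70% of its speed; a pose out of reach is approached as far as the arm can. A call with a gripper value outside its range is refused whole. "gripper" is the finger opening in m, from 0 to 0.087, set as the call begins (left out, the last holds). The fingers move at their own pace and stop on an object; the grip force is fixed at half the most. Time passes only in rows, so rows that repeat a pose let the fingers close. It gives the time, the measured TCP pose, the force and the opening at its end, in the units of the state.
- telemetry.read_state(): the state, without advancing time (a new reading comes with each control period).
- eyes.capture(name): name is "scene" or "top" or "wrist"; returns a dict with "pixels" (480x640x3 uint8, blue, green, red), "intrinsics" (3x3 intrinsics, pixels), "k1" (the pictures are not rectified: a ray, as slopes to the right and down, at radius r is drawn at 1 + k1 r^2 times it, then the intrinsics apply), "extrinsics" (4x4, takes a point from camera to world coordinates); the wrist camera has in their place "T_tool_cam" (4x4, takes a point from camera to tool coordinates, whose origin is the TCP and whose axes are the flange's). Camera axes: x right, y down, z forward; pixel columns grow to the right and rows downward; lengths in m; the calibration is good to about 2 mm. A picture is of the moment at which its call begins: read the wrist's pose just before it. There is no depth.
- order.hand_in(): hands the job in, once; it reports no verdict.
The state is a dict: "time_s": time; "joint_positions": joint angles; "qvel": joint speeds; "tau": joint torques, N m; "position": TCP position; "tcp_rot": TCP orientation; "force": force on the tool from outside, world axes, zero at the start; "moment": the same for the moment, N m; "opening": opening from 0.0 (shut) to 1.0 (fully open).
Only numpy, scipy, OpenCV 4.12 (cv2) and the standard library are available. Lean on these libraries where they do the work, as an engineer would, in place of code of your own. Each camera call takes 0.05 s, during which the arm holds its last target. There are 200 camera calls.

## Working session

There is one attempt and no reset: what is moved stays moved. The work goes in short steps, Python scripts to look and compute and a tool call to move; the robot and the scene stay as the last step left them, time stands still between calls to the robot, and variables do not carry over. Pictures are saved under pics/ and viewed, about 8 in all and at most 12, crops included, and the job is handed in when it is done.

Besides the shell and the picture viewer there is one more tool, called as name(argument=value, ...), one argument or row to a line, values as JSON. servo_tool: Moves the arm, as the interface text tells. Its arguments: {"type":"object","properties":{"targets":{"type":"array","items":{"type":"array"}},"gripper":{"type":"number"}},"required":["targets"]}

```bash
mkdir -p pics; cat > h.py <<'E'
import numpy as np, cv2
from rig import telemetry, eyes, order, bot
def cap(n,fn):
    s=telemetry.read_state(); c=eyes.capture(n); cv2.imwrite('pics/'+fn,c['pixels'])
    if 'extrinsics' in c: T=np.array(c['extrinsics'])
    else:
        W=np.eye(4);W[:3,:3]=s['tcp_rot'];W[:3,3]=s['position'];T=W@np.array(c['T_tool_cam'])
    np.savez('pics/'+fn+'.npz',K=c['intrinsics'],k1=c['k1'],T=T); return c['pixels']
def ray(fn,uv,z):
    d=np.load('pics/'+fn+'.npz');K,k1,T=d['K'],float(d['k1']),d['T']
    p=np.atleast_2d(np.array(uv,float)); y=(p-K[:2,2])/[K[0,0],K[1,1]]; x=y.copy()
    for _ in range(20): x=y/(1+k1*(x**2).sum(1,keepdims=True))
    r=np.c_[x,np.ones(len(x))]@T[:3,:3].T; o=T[:3,3]
    return o+r*((np.atleast_1d(z)-o[2])/r[:,2])[:,None]
def proj(fn,P):
    d=np.load('pics/'+fn+'.npz');K,k1,T=d['K'],float(d['k1']),d['T']
    q=(np.atleast_2d(P)-T[:3,3])@T[:3,:3]; x=q[:,:2]/q[:,2:]
    x=x*(1+k1*(x**2).sum(1,keepdims=True)); return x*[K[0,0],K[1,1]]+K[:2,2]
E
python3 - <<'E'
from h import *
cap('scene','s1.png');cap('top','t1.png')
for f in('s1','t1'):
    d=np.load(f'pics/{f}.png.npz');print(d['T'].round(3),d['K'][0,0],d['k1'])
print(telemetry.read_state())
E
```

```text
[[ 0.044  0.535 -0.843  1.101]
 [ 0.999 -0.028  0.034 -0.009]
 [-0.006 -0.844 -0.536  0.428]
 [ 0.     0.     0.     1.   ]] 436.38803105419015 -0.0706530629687599
[[ 0.016 -0.986  0.165  0.39 ]
 [-1.    -0.018 -0.009  0.018]
 [ 0.012 -0.165 -0.986  0.808]
 [ 0.     0.     0.     1.   ]] 543.3733788736738 -0.1310531271656772
{'time_s': 0.1, 'joint_positions': array([-8.33376163e+01,  3.02726555e+01,  8.21478021e+01, -1.33928820e-03,
        6.76888443e+01, -1.02265939e+01]), 'qvel': array([-0.00536258, -0.07047899, -0.14793497, -0.02415962, -0.0951179 ,
        0.05402517]), 'tau': array([-6.32397459e-04, -4.40987277e+01, -1.77149963e+01,  6.35157642e-02,
        5.33934846e-02, -5.03965202e-05]), 'position': array([ 0.18152698, -0.59738437,  0.22168693]), 'tcp_rot': array([[ 9.56866945e-01,  2.90526402e-01, -2.42805130e-04],
       [ 2.90526330e-01, -9.56865127e-01,  1.89228546e-03],
       [ 3.17427123e-04, -1.88120669e-03, -9.99998180e-01]]), 'force': array([0.7635413 , 0.18807062, 0.01675665]), 'moment': array([-0.03766752, -0.00757083,  0.03501435]), 'opening': 0.9993193987073253}
```

View pics/s1.png

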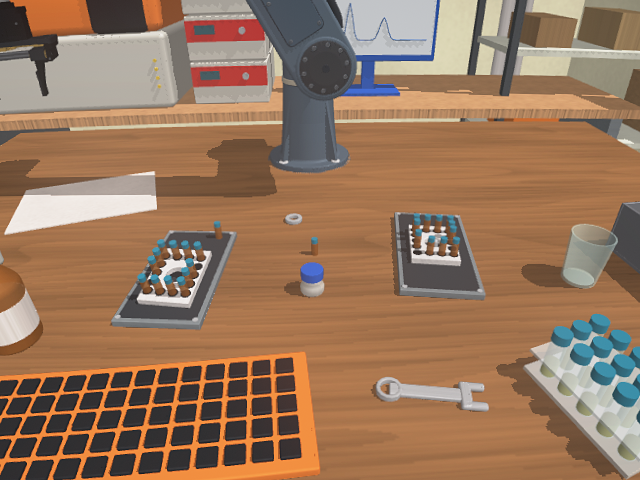

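View pics/t1.png

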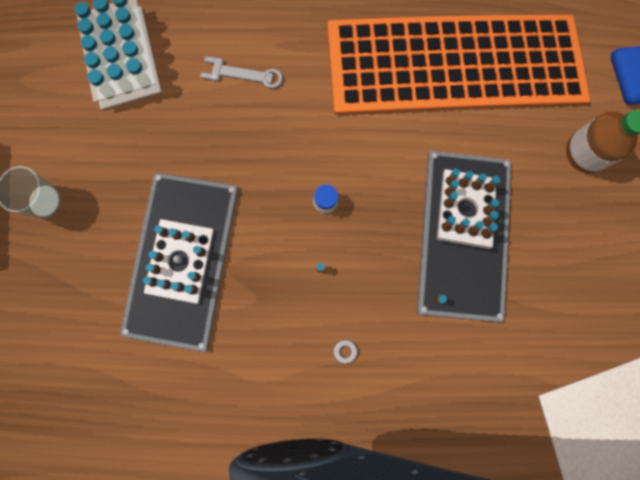

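The scene view shows the slanting tray on the image left (about 175,275). In the top view it is on the right, with its hole near (468,207) and the loose vial at (442,299). The seated tray is at top-view (178,260), with its pin showing in the hole.

```bash
python3 - <<'E'
from h import *
im=cv2.imread('pics/t1.png')
big=cv2.resize(im[140:330,400:530],None,fx=4,fy=3.15*4/3.15,interpolation=cv2.INTER_CUBIC)
hsv=cv2.cvtColor(im,cv2.COLOR_BGR2HSV)
wm=((hsv[...,1]<60)&(hsv[...,2]>170)).astype(np.uint8)
sm=((hsv[...,1]<75)).astype(np.uint8)
for nm,(x0,x1,y0,y1) in {'A':(405,525,145,328),'B':(115,245,168,355)}.items():
    for m,z,t in((sm,.012,'station'),(wm,.022,'tray')):
        mm=np.zeros_like(m);mm[y0:y1,x0:x1]=m[y0:y1,x0:x1]
        mm=cv2.morphologyEx(mm,cv2.MORPH_CLOSE,np.ones((9,9)) if t=='tray' else np.ones((3,3)))
        c=max(cv2.findContours(mm,0,1)[0],key=cv2.contourArea)
        b=cv2.boxPoints(cv2.minAreaRect(c)); 
        cv2.polylines(im,[np.int32(b)],1,(0,255,0))
        W=ray('t1.png',b,z)[:,:2]
        e=np.roll(W,-1,0)-W
        print(nm,t,b.round(0).tolist(),W.round(4).tolist(),'c',W.mean(0).round(4),'len',np.linalg.norm(e,axis=1).round(3),np.degrees(np.arctan2(e[:,1],e[:,0])).round(1))
cv2.imwrite('pics/t1b.png',cv2.resize(im[140:360,100:540],None,fx=1.8,fy=1.8,interpolation=cv2.INTER_CUBIC))
E
```

```text
A station [[416.0, 316.0], [428.0, 151.0], [515.0, 157.0], [504.0, 322.0]] [[0.3926, -0.1397], [0.6433, -0.1618], [0.6373, -0.3001], [0.3838, -0.2707]] c [ 0.5142 -0.2181] len [0.252 0.138 0.255 0.131] [ -5.  -92.5 173.4  86.2]
A tray [[437.0, 241.0], [444.0, 170.0], [499.0, 175.0], [492.0, 246.0]] [[0.5017, -0.1699], [0.6108, -0.1832], [0.6047, -0.2677], [0.495, -0.2522]] c [ 0.5531 -0.2182] len [0.11  0.085 0.111 0.083] [ -7.  -94.1 172.   85.3]
B station [[119.0, 336.0], [151.0, 169.0], [238.0, 186.0], [206.0, 352.0]] [[0.3546, 0.2942], [0.606, 0.262], [0.5819, 0.1273], [0.3348, 0.1645]] c [0.4693 0.212 ] len [0.253 0.137 0.25  0.131] [  -7.3 -100.2  171.4   81.3]
B tray [[143.0, 292.0], [159.0, 218.0], [212.0, 229.0], [197.0, 304.0]] [[0.4184, 0.2582], [0.5293, 0.2417], [0.5141, 0.1611], [0.4045, 0.179]] c [0.4666 0.21  ] len [0.112 0.082 0.111 0.081] [  -8.5 -100.7  170.8   80. ]
```

View pics/t1b.png

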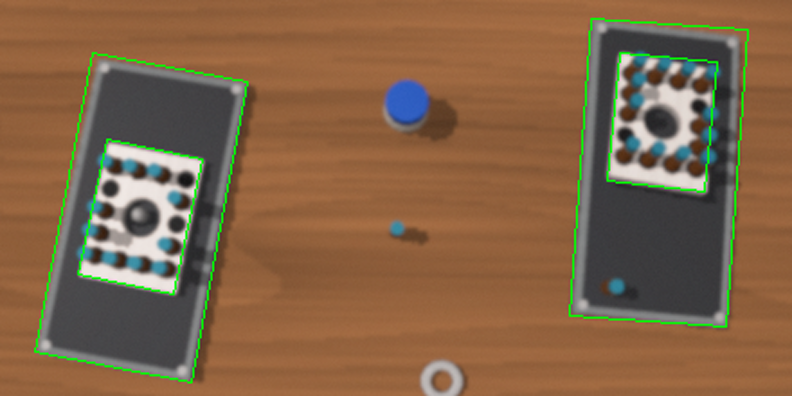

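```bash
python3 - <<'E'
from h import *
c=eyes.capture('wrist');print(np.array(c['T_tool_cam']).round(3),c['intrinsics'])
p=np.array([(602,27),(733,43),(719,317),(583,305)])/1.8+[100,140]
W=ray('t1.png',p,.012)[:,:2];e=np.roll(W,-1,0)-W
print(W.round(4),W.mean(0),np.linalg.norm(e,axis=1),np.degrees(np.arctan2(e[:,1],e[:,0])))
E
```

```text
[[ 0.    -0.963 -0.269  0.072]
 [ 1.     0.     0.     0.   ]
 [ 0.    -0.269  0.963 -0.162]
 [ 0.     0.     0.     1.   ]] [[399.98097434   0.         316.61833383]
 [  0.         399.98097434 234.42013874]
 [  0.           0.           1.        ]]
[[ 0.6363 -0.1714]
 [ 0.6254 -0.2861]
 [ 0.3922 -0.2646]
 [ 0.4015 -0.151 ]] [ 0.51387884 -0.21826046] [0.11526834 0.23415985 0.11397357 0.23567134] [-95.42985578 174.71432587  85.32655729  -4.96939935]
```

servo_tool(
  targets=[
    [[0.06,-0.028,0],[0,0,0.1]],
    [[0.115,-0.053,0],[0,0,0.2]],
    [[0.17,-0.078,0],[0,0,0.3]],
    [[0.225,-0.103,0],[0,0,0.4]],
    [[0.28,-0.128,0],[0,0,0.4]],
    [[0.335,-0.153,0],[0,0,0.4]],
    [[0.39,-0.178,0],[0,0,0.4]],
    [[0.445,-0.203,-0.01],[0,0,0.4]],
    [[0.48,-0.22,-0.02],[0,0,0.4]],
    [[0.508,-0.234,-0.028],[0,0,0.4]],
    [[0.508,-0.234,-0.028],[0,0,0.4]],
    [[0.508,-0.234,-0.028],[0,0,0.4]],
  ],
  gripper=0.03,
)

```text
time_s: 1.65
position: [0.5989, -0.2266, 0.2499]
tcp_rot: [[0.994, -0.105, -0.002], [-0.105, -0.994, 0.0], [-0.002, -0.0, -1.0]]
force: [-1.3, -0.7, -0.6]
opening: 0.345
```

```bash
python3 - <<'E'
from h import *
im=cap('wrist','w1.png')
E
```

```text
(no output)
```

View pics/w1.png

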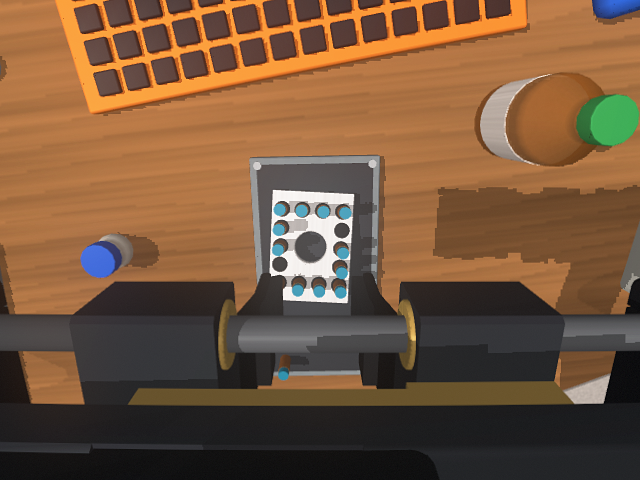

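The wrist view shows the tray's +x top corners at about (274,191) and (354,195), its hole at about (310,247), and the station screws at (257,166) and (372,163).

```bash
python3 - <<'E'
from h import *
c=np.array([.5139,-.2183]);a=np.radians(-5.1);R=np.array([[np.cos(a),-np.sin(a)],[np.sin(a),np.cos(a)]])
for n,p,z in(('scr',(257,166),.012),('scr',(372,163),.012),('cL',(274,191),.022),('cR',(354,195),.022),('nR',(350,303),.04),('hole',(310,247),.03)):
    w=ray('w1.png',[p],z)[0,:2];print(n,w.round(4),'station',((w-c)@R).round(4))
E
```

```text
scr [ 0.6353 -0.1717] station [0.1168 0.0572]
scr [ 0.6263 -0.2854] station [ 0.1179 -0.0569]
cL [ 0.6102 -0.1864] station [0.0931 0.0403]
cR [ 0.598  -0.2644] station [ 0.0879 -0.0384]
nR [ 0.4912 -0.2502] station [-0.0198 -0.0337]
hole [ 0.5516 -0.2157] station [0.0374 0.0059]
```

servo_tool(
  targets=[
    [[0.015,-0.002,0],[0,0,-0.016]],
    [[0.0295,-0.003,0.03],[0,0,-0.016]],
    [[0.0295,-0.003,0.08],[0,0,-0.016]],
    [[0.0295,-0.003,0.13],[0,0,-0.016]],
    [[0.0295,-0.003,0.175],[0,0,-0.016]],
    [[0.0295,-0.003,0.205],[0,0,-0.016]],
    [[0.0295,-0.003,0.222],[0,0,-0.016]],
    [[0.0295,-0.003,0.23],[0,0,-0.016]],
    [[0.0295,-0.003,0.233],[0,0,-0.016]],
    [[0.0295,-0.003,0.233],[0,0,-0.016]],
  ],
)

```text
time_s: 2.95
position: [0.63, -0.227, 0.0186]
tcp_rot: [[0.996, -0.089, 0.002], [-0.089, -0.996, -0.001], [0.002, 0.001, -1.0]]
force: [0.5, 0.6, -0.5]
opening: 0.344
```

servo_tool(
  targets=[
    [[-0.002,0,0.002],[0,0,0]],
    [[-0.006,0,0.002],[0,0,0]],
    [[-0.01,0,0.002],[0,0,0]],
    [[-0.014,0,0.002],[0,0,0]],
    [[-0.018,0,0.002],[0,0,0]],
    [[-0.022,0,0.002],[0,0,0]],
    [[-0.026,0,0.002],[0,0,0]],
    [[-0.03,0,0.002],[0,0,0]],
    [[-0.033,0,0.002],[0,0,0]],
    [[-0.036,0,0.002],[0,0,0]],
    [[-0.038,0,0.002],[0,0,0]],
    [[-0.038,0,0.002],[0,0,0]],
  ],
)

```text
time_s: 4.45
position: [0.5906, -0.2229, 0.0152]
tcp_rot: [[0.996, -0.089, -0.002], [-0.089, -0.996, 0.001], [-0.002, -0.001, -1.0]]
force: [-0.3, 1.1, -0.2]
opening: 0.345
```

```bash
python3 - <<'E'
from h import *
im=cap('top','t2.png')[145:330,400:530];im2=cap('scene','s2.png')[215:335,100:250]
a=cv2.resize(im,(400,570),interpolation=2);b=cv2.resize(im2,(400,320),interpolation=2)
o=np.zeros((570,800,3),np.uint8);o[:,:400]=a;o[:320,400:]=b;cv2.imwrite('pics/c2.png',o)
E
```

```text
(no output)
```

View pics/c2.png

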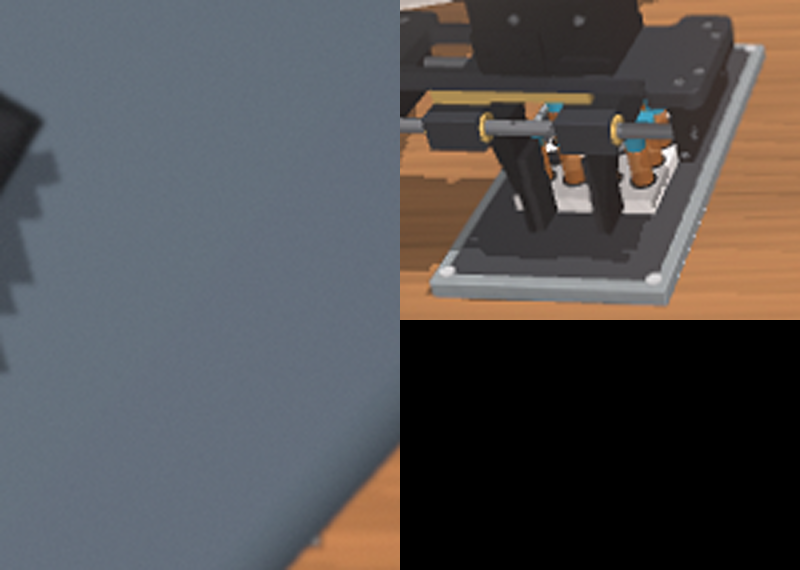

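The fingers are against the tray's +x end (scene crop about 550–600, 200) and the arm blocks the top view. I'll keep going slowly.

servo_tool(
  targets=[
    [[-0.002,0,0],[0,0,0]],
    [[-0.004,0,0],[0,0,0]],
    [[-0.006,0,0],[0,0,0]],
    [[-0.008,0,0],[0,0,0]],
    [[-0.01,0,0],[0,0,0]],
    [[-0.01,0,0],[0,0,0]],
  ],
)

```text
time_s: 5.3
position: [0.5812, -0.2223, 0.0156]
tcp_rot: [[0.996, -0.089, -0.001], [-0.089, -0.996, 0.0], [-0.001, -0.0, -1.0]]
force: [0.6, -0.2, -0.1]
opening: 0.347
```

servo_tool(
  targets=[
    [[0.01,0,0],[0,0,0]],
    [[0.03,0,0],[0,0,0]],
    [[0.045,0,-0.03],[0,0,0]],
    [[0.045,0,-0.08],[0,0,0]],
    [[0.045,0,-0.13],[0,0,0]],
    [[0.045,0,-0.18],[0,0,0]],
    [[0.03,0,-0.21],[0,0,0]],
    [[0.01,0,-0.22],[0,0,0]],
    [[0,0,-0.22],[0,0,0]],
    [[0,0,-0.22],[0,0,0]],
  ],
)

```text
time_s: 6.55
position: [0.5809, -0.222, 0.235]
tcp_rot: [[0.996, -0.089, -0.001], [-0.089, -0.996, 0.001], [-0.001, -0.001, -1.0]]
force: [0.8, -0.7, 0.9]
opening: 0.347
```

```bash
python3 - <<'E'
from h import *
im=cap('wrist','w3.png')[130:380,200:440];im2=cap('scene','s3.png')[215:335,100:250]
a=cv2.resize(im,(480,500),interpolation=2);b=cv2.resize(im2,(320,256),interpolation=2)
o=np.zeros((500,800,3),np.uint8);o[:,:480]=a;o[:256,480:]=b;cv2.imwrite('pics/c3.png',o)
E
```

```text
(no output)
```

View pics/c3.png

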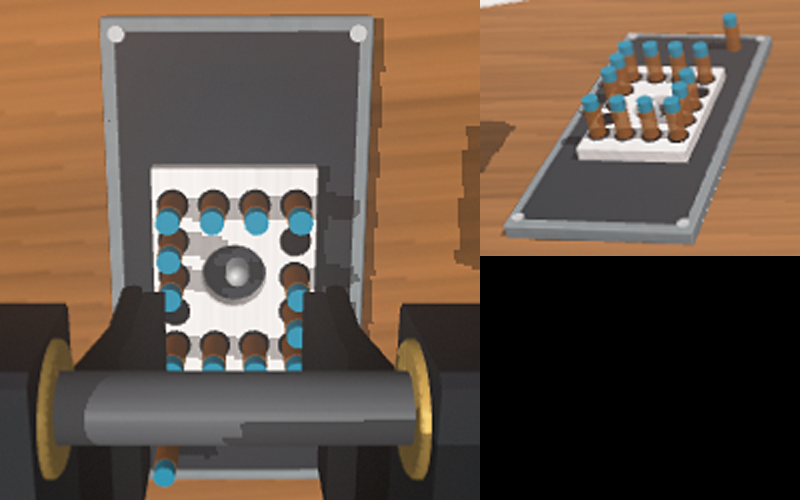

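The wrist crop shows the pin at (237,270) inside the hole. The tray's end edge, from (152,166) to (318,166), is parallel to the screw line. I'll move the arm clear and check flatness from above.

servo_tool(
  targets=[
    [[-0.03,0.05,0],[0,0,0]],
    [[-0.07,0.09,0],[0,0,0]],
    [[-0.11,0.13,0],[0,0,0]],
    [[-0.15,0.17,0],[0,0,0]],
    [[-0.19,0.21,0],[0,0,0]],
    [[-0.23,0.25,0],[0,0,0]],
    [[-0.27,0.29,0],[0,0,0]],
    [[-0.3,0.32,0],[0,0,0]],
    [[-0.33,0.35,0],[0,0,0]],
    [[-0.35,0.36,0],[0,0,0]],
    [[-0.35,0.36,0],[0,0,0]],
  ],
)

```text
time_s: 8.02
position: [0.1998, -0.5508, 0.2346]
tcp_rot: [[0.996, -0.092, -0.0], [-0.092, -0.996, 0.001], [-0.0, -0.001, -1.0]]
force: [0.4, 0.3, 0.2]
opening: 0.344
```

```bash
python3 - <<'E'
from h import *
im=cap('top','t4.png');s=cap('scene','s4.png')
c=np.array([.5139,-.2183]);a=np.radians(-5.1);R=np.array([[np.cos(a),-np.sin(a)],[np.sin(a),np.cos(a)]])
for n,p in(('cL',(152,166)),('cR',(318,166)),('hole',(234,275))):
    w=ray('w3.png',[np.array(p)/2+[200,130]],.022)[0,:2];print(n,((w-c)@R).round(4))
hsv=cv2.cvtColor(im,cv2.COLOR_BGR2HSV);m=((hsv[...,1]<60)&(hsv[...,2]>170)).astype(np.uint8)
for (x0,x1,y0,y1) in ((405,525,145,305),(115,245,190,330)):
    mm=0*m;mm[y0:y1,x0:x1]=m[y0:y1,x0:x1];mm=cv2.morphologyEx(mm,cv2.MORPH_CLOSE,np.ones((9,9)))
    b=cv2.boxPoints(cv2.minAreaRect(max(cv2.findContours(mm,0,1)[0],key=cv2.contourArea)))
    W=ray('t4.png',b,.022)[:,:2];e=np.roll(W,-1,0)-W
    print(W.mean(0).round(4),np.linalg.norm(e,axis=1).round(3),np.degrees(np.arctan2(e[:,1],e[:,0])).round(1))
# predicted flat tray corners in scene
z=[.012,.022]
o=cv2.resize(im[145:330,400:530],(400,570),interpolation=2);b=cv2.resize(s[215:315,110:240],(400,308),interpolation=2)
q=np.zeros((570,800,3),np.uint8);q[:,:400]=o;q[:308,400:]=b
b=cv2.resize(s[205:275,395:490],(356,262),interpolation=2);q[308:,400:756]=b
cv2.imwrite('pics/c4.png',q)
E
```

```text
cL [0.0554 0.0407]
cR [ 0.0554 -0.039 ]
hole [-0.0003  0.0013]
[ 0.5138 -0.2154] [0.112 0.082 0.113 0.08 ] [ -5.1 -92.6 173.9  86.8]
[0.4666 0.21  ] [0.112 0.082 0.111 0.081] [  -8.5 -100.7  170.8   80. ]
```

View pics/c4.png

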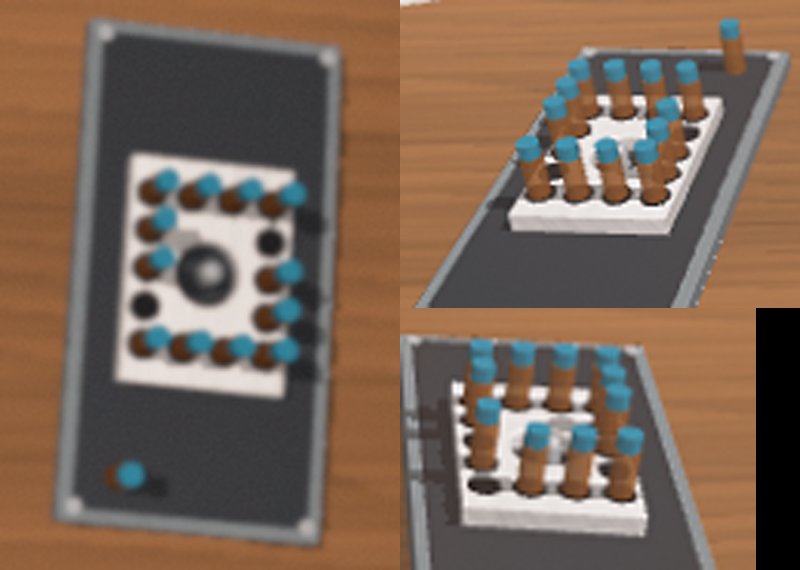

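The tray lies flat and square with the pin centred in its hole. The loose vial is still standing and tray B has not moved.

```bash
python3 -c "
from rig import order;print(order.hand_in())"
```

```text
the job is handed in; nothing more can be done
None
```

The slanting tray is now seated flat on its station with its hole over the pin, and I handed the job in at about 8 s of the 32 s allowed. I pushed its lowered +x end about 36 mm toward the robot with the two fingers spread about 30 mm apart, then moved the arm clear.

- **Position:** the close-up wrist picture puts the hole within about 1.5 mm of the pin. The top camera puts the tray centre about 3 mm to the side of the station centre. The two differ by about 2 mm, and both are well inside the 10 mm clearance.
- **Squareness:** the tray is within about 2° of the station's axes in the top view, and its end edge is parallel to the station in the wrist view.
- **Flatness:** I judged this by eye. The tray looks flat in the scene view, the pin shows in the hole, and the top-view outline is close to the plate's size.
- **Everything else:** the other tray measured exactly where it was before, and the loose vial is still standing. The force readings after each move were never above about 1.5 N.

No check failed.

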